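Ease the spirit level out of the slatted crate

ROBOT

A 6-joint arm with a two-finger parallel gripper is mounted at the origin on the work surface. World frame = base frame: x ahead of the robot, y to its left, z up, the work surface at z = 0. Lengths are in m, angles in rad, forces in N, time in s.
With the tool pointing down it reaches from about 0.375 to 0.9 m from the base axis. Payload 3.1 kg.
Tool frame: the origin (TCP) lies at the very end of the fingers, on their centre line; the grasp point (between the pads) lies 19 mm behind it; z points along the fingers, y is the line along which they close (so a half turn about z gives the same grasp; the last joint's range is limited). The gripper opens to 85 mm and grips with 20 to 120 N. Pads are 22 mm wide; open, the fingers measure 114 mm over their backs; the gripper's body (76 mm by 85 mm) begins 54 mm behind the grasp point. The pads swing forward as they close: fully open they stand 13 mm farther back than shut.
Start: joints at [0.941, 0.527, 1.433, -0, 1.181, -0.178], TCP at [0.273, 0.562, 0.231] pointing down, gripper open.
Joint ranges: [-3.08, 3.08], [-0.75, 2.2], [0.22, 2.44], [-1.43, 4.57], [0, 2.65], [-2.85, 2.85]. Speed limits (rad/s): [2.79, 2.79, 3.14, 3.14, 3.14, 3.14].

INTERFACE

Orientations are given as a unit quaternion [x, y, z, w].
In Python, from station import sense, snapshot, camera_params, sign_off gives the robot as it stands.
- The arm moves only by the shell command python3 -m handwheel 'ROWS' [OPENING] [FORCE]. ROWS is JSON, a list that holds one entry, the list of rows, each a list of 4 numbers: the shift along the tool's x, y, z in units of 25 mm (1.0 is 25 mm), then the turn about the tool's z in units of 6 degrees (1.0 is 6 degrees). A call has 1 to 20 rows; each row shifts and turns the commanded pose from where the row before left it, along the tool's axes as they then stand; what a row does not reach is not made up. A row lasts 1/8 s, in which the tool goes at most 62.5 mm and 10.7 degrees, less where a joint would pass 70% of its speed; a pose out of reach is approached as far as the arm can. A call is refused whole if a number of a shift passes 1 or a number of a turn 1, either way. A call with a gripper value outside its range is refused whole. OPENING is the finger opening in mm, from 0 to 85.4, set as the call begins (- or left out, the last holds). The fingers move at their own pace and stop on an object; FORCE is the grip in N (left out, the last holds). Time passes only in rows, so rows that do not move let the fingers close. It gives the time, the measured TCP pose, the force, the opening and the grip force at its end, in the units of the state.
- sense(): the state, without advancing time (a new reading comes with each control period).
- snapshot(name): name is "scene" or "top"; returns (picture, depth): 480x640x3 uint8, red, green, blue; 480x640 float32, m along the optical axis (not along the pixel's ray), 0 where there is no reading.
- camera_params(name): a dict with "mtx" (3x3 intrinsics, pixels), "D" ([k1, k2, p1, p2, k3] as OpenCV has them; the pictures are not rectified), "extrinsics" (4x4, takes a point from camera to world coordinates). Camera axes: x right, y up, looking along -z (the intrinsics and any distortion apply to the point x, -y, -z); pixel columns grow to the right and rows downward; lengths in m; the calibration is good to about 2 mm. A picture is of the moment at which its call begins. camera_params takes no time and is no camera call.
- sign_off(): hands the job in; it is judged then, once.
The state is a dict: "t": time; "q": joint angles; "qd": joint speeds; "tau": joint torques, N m; "tcp_pos": TCP position; "tool_rot": TCP orientation; "force": force on the tool from outside, world axes, zero at the start; "ft_torque": the same for the moment, N m; "finger_gap": opening from 0.0 (shut) to 1.0 (fully open); "gripper_force": force on a finger pad.
Only numpy, scipy, OpenCV 4.12 (cv2) and the standard library are available. Lean on these libraries where they do the work, as an engineer would, in place of code of your own. Each camera call takes 0.05 s, during which the arm holds its last target. There are 200 camera calls.

TASK

The yellow spirit level lies in the bottom of the pine crate and is too long to come straight up through the gap between the two slats that are nailed over the crate's ends. Take hold of it through the gap, tilt it so that one end comes out first, draw it out without wrenching it against the crate, and finish while holding it still and level in the gripper, over the middle of the crate and well clear above it. Do not let go of it, and leave the bottle, the tin and the jar beside the crate alone.

Things in the scene. Friction and masses are not known exactly. Their poses are not given: they have to be found in the camera images.
- crate: Pine crate, fixed to the bench, its top open only in the middle. Origin: centre of its underside, on the bench; y along its length, x across, z up. Outside 204 (x) by 474 (y) by 122 (z) mm, inside 180 (x) by 450 (y) mm; inner floor 10 mm above the origin; walls 12 mm thick. A fixed slat 12 mm thick (underside 110, top 122 mm above the origin) covers each end.
- opening (a point): Centre of the gap in the crate's top, midway between the two slats and level with their tops, 122 mm above the crate's origin; axes as the crate's. The gap is 200 mm long in y (each slat covers from 100 mm off the crate's middle to its end) and 180 mm wide in x (between the side walls, 110 mm high).
- level: Loose yellow spirit level, black end caps, green vials: a straight bar 300 mm long (its x), 22 mm thick (y, the way to grip it), 30 mm tall (z), about 0.25 kg, balanced at its middle. Origin: middle of its underside. It lies flat on the crate's inner floor roughly along the crate, its middle under the gap, its ends hidden under the slats; either end may come out first.
- end_a (a point): Centre of the end face of the spirit level at its +x end (150 mm along x, 15 mm above its underside); axes as the level's.
- end_b (a point): Centre of the end face of the spirit level at its -x end (-150 mm along x, 15 mm above its underside); axes as the level's.
- coolant: Green plastic bottle with a black cap, 68 mm across, 150 mm tall, standing on the bench near the crate, to be left alone. Origin: centre of its base, z up.
- tin: Blue-banded steel tin, 72 mm across, 85 mm tall, standing on the bench near the crate, to be left alone. Origin: centre of its base, z up.
- jar: Amber glass jar with a red lid, 64 mm across, 85 mm tall, standing on the bench near the crate, to be left alone. Origin: centre of its base, z up.

How it is judged:
On the way:
1. the spirit level stands tilted in the gap: one end above the slat tops, the other still below the slats (((z of end_a in the frame of crate above 0.124 m and z of end_b in the frame of crate below 0.108 m) or (z of end_b in the frame of crate above 0.124 m and z of end_a in the frame of crate below 0.108 m))), for 0.1 s.
At the end, for the whole second after the job is handed in: The level is held in the gripper (over 2 N), still (under 30 mm/s), off the crate, level within 0.2 rad, its middle within 100 mm in plan of the middle of the gap, and both end centres over 152 mm above the bench (15 mm clear of the slat tops) (z of each of end_a, end_b in the frame of crate above 0.152 m and angle between level's own z axis and vertical below 0.2 rad and horizontal distance between level and opening below 0.1 m and contact force between the fingers and level above 2 N and contact force between level and crate below 0.1 N and linear speed of level below 0.03 m/s); the arm keeps its last pose, push and grip.
It fails at once if the spirit level is wrenched against the crate (over 60 N) (contact force between level and crate above 60 N).
It fails at once if the bottle is shifted by more than 20 mm (distance of coolant from where it was at the start of the episode above 0.02 m).
It fails at once if the tin is shifted by more than 20 mm (distance of tin from where it was at the start of the episode above 0.02 m).
It fails at once if the jar is shifted by more than 20 mm (distance of jar from where it was at the start of the episode above 0.02 m).
It also fails if it takes over 38 s, if anything falls off the work surface, if the arm or the gripper's body presses on something with over 40 N, if the wrist force passes 120 N, or if a joint passes its speed limit or range.

## Working session

There is one attempt and no reset: what is moved stays moved. The work goes in short steps, Python scripts to look and compute and a shell command to move; the robot and the scene stay as the last step left them, time stands still between calls to the robot, and variables do not carry over. Pictures are saved under pics/ and viewed, at most 10 in all, crops included, and the job is handed in when it is done.

```bash
mkdir -p pics; ls
cat > h.py <<'E'
import numpy as np, cv2
from station import *
def shot(n,f):
    im,d=snapshot(n); np.savez('%s.npz'%f,im=im,d=d); cv2.imwrite('pics/%s.png'%f,im[:,:,::-1]); return im,d
def ray(n,uv):
    p=camera_params(n); uv=np.array(uv,float).reshape(-1,1,2)
    x=cv2.undistortPoints(uv,np.array(p['mtx']),np.array(p['D'])).reshape(-1,2)
    E=np.array(p['extrinsics']); r=np.c_[x[:,0],-x[:,1],-np.ones(len(x))]@E[:3,:3].T
    return E[:3,3],r   # r has unit depth
def plane(n,uv,z):
    o,r=ray(n,uv); return o+r*((z-o[2])/r[:,2])[:,None]
def pts(n,uv,d):
    o,r=ray(n,uv); uv=np.array(uv,int); return o+r*d[uv[:,1],uv[:,0]][:,None]
E
python3 - <<'E'
from h import *
for n in('top','scene'):
    shot(n,n+'0'); print(np.round(camera_params(n)['extrinsics'],3).tolist())
s=sense(); print({k:np.round(v,3).tolist() for k,v in s.items()})
E
```

```text
pics
[[0.0, 0.977, -0.214, 0.356], [-1.0, -0.0, -0.001, 0.058], [-0.001, 0.214, 0.977, 1.115], [0.0, 0.0, 0.0, 1.0]]
[[0.195, -0.702, 0.684, 1.38], [0.981, 0.136, -0.14, -0.119], [0.005, 0.699, 0.716, 0.93], [0.0, 0.0, 0.0, 1.0]]
{'t': 0.1, 'q': [0.941, 0.528, 1.434, -0.0, 1.181, -0.179], 'qd': [-0.0, -0.002, -0.002, 0.002, -0.001, -0.0], 'tau': [0.0, -44.33, -17.859, -0.0, 0.004, -0.0], 'tcp_pos': [0.272, 0.562, 0.23], 'tool_rot': [0.224, 0.975, -0.001, -0.0], 'force': [0.905, 0.591, 0.526], 'ft_torque': [-0.026, -0.005, 0.041], 'gripper_force': 0.0, 'finger_gap': 1.001}
```

View pics/top0.png

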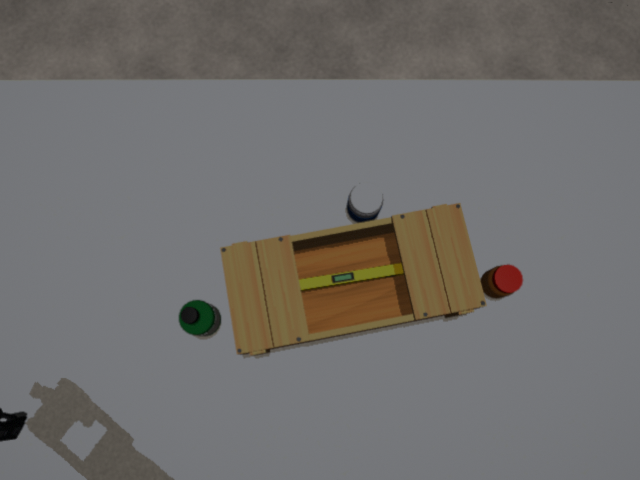

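View pics/scene0.png

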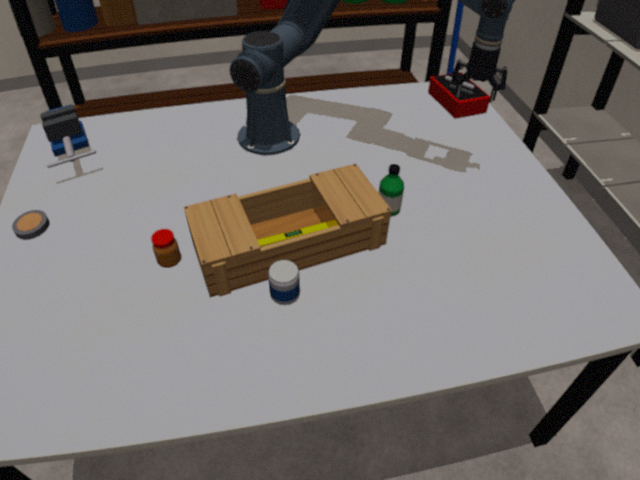

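The top view shows the crate's slat corners near (222,248), (458,206), (482,303) and (240,352). The yellow level runs from (300,284) to (403,269), with its green vial at (343,278). The bottle is at (197,317), the tin at (366,200) and the jar at (508,279).

Run:
```python
from h import *
z=np.load('top0.npz'); im,d=z['im'],z['d']; hsv=cv2.cvtColor(im,cv2.COLOR_RGB2HSV)
# crate: pixels whose 3d height is at slat top
v,u=np.mgrid[150:400,180:520]; uv=np.c_[u.ravel(),v.ravel()]
P=pts('top',uv,d); dd=d[uv[:,1],uv[:,0]]>0
wood=(hsv[uv[:,1],uv[:,0],0]<24)&(hsv[uv[:,1],uv[:,0],1]>80)
m=dd&wood&(abs(P[:,2]-.122)<.007)&(uv[:,0]<484)
mask=np.zeros(im.shape[:2],np.uint8); mask[uv[m,1],uv[m,0]]=255
mask=cv2.morphologyEx(mask,cv2.MORPH_OPEN,np.ones((3,3)))
ys,xs=np.nonzero(mask); W=plane('top',np.c_[xs,ys],.122)
print('slat z',np.median(P[m,2]))
r=cv2.minAreaRect((W[:,:2]*1000).astype(np.float32)); print('crate rect mm',r)
c=np.array(r[0])/1000; B=cv2.boxPoints(r); e=B[1]-B[0]; e2=B[2]-B[1]; e=e if np.hypot(*e)>np.hypot(*e2) else e2
e=e/np.hypot(*e); e=e if e[1]>0 else -e
print('c',c,'axis y',e)
t=(W[:,:2]-c)@e; print('gap edges', np.sort(t[t<0])[-5:],np.sort(t[t>0])[:5], 'extent',t.min(),t.max())
h,b=np.histogram(t,np.arange(-.25,.25,.01));print(h)
y=cv2.inRange(hsv,(22,150,90),(36,255,255)); y[:230]=0;y[320:]=0
n,l,st,ce=cv2.connectedComponentsWithStats(y); print(st[1:][st[1:,4]>20])
ys,xs=np.nonzero(y); Y=plane('top',np.c_[xs,ys],.04)
print('level z',np.median(pts('top',np.c_[xs,ys],d)[:,2]))
r=cv2.minAreaRect((Y[:,:2]*1000).astype(np.float32)); print('level rect',r)
g=cv2.inRange(hsv,(40,60,60),(90,255,255)); g[:,:320]=0;g[:,370:]=0; ys,xs=np.nonzero(g); V=plane('top',np.c_[xs,ys],.04); print('vial',V.mean(0),len(xs))
vx,vy,_,_=cv2.fitLine((Y[:,:2]*1000).astype(np.float32),cv2.DIST_L2,0,.1,.1).ravel(); print('dir',vx,vy, np.arctan2(vx,vy))
print('level mid off-axis along crate', (V.mean(0)[:2]-c)@e, 'across', (V.mean(0)[:2]-c)@np.array([e[1],-e[0]]))
for nme,p in(('bottle',(190,315)),('tin',(366,193)),('jar',(508,278))):
    Q=pts('top',np.array([p]),d); print(nme,Q)
```

```text
slat z 0.1219006580845815
crate rect mm ((495.99224853515625, -13.132537841796875), (204.2786102294922, 473.0221252441406), 10.818108558654785)
c [ 0.49599225 -0.01313254] axis y [-0.18769175  0.982228  ]
gap edges [-0.097771   -0.09775918 -0.09770738 -0.09754862 -0.09749998] [0.10088818 0.10089291 0.10090895 0.10093118 0.10094079] extent -0.2365110606291178 0.23651111130449728
[  0 300 536 547 549 545 553 554 552 553 555 556 533 541 548 114   0   0
   0   0   0   0   0   0   0   0   0   0   0   0   0   0   0   0   0 514
 558 556 574 573 575 574 578 582 572 577 578 572 342]
[[299 264 104  26 931]]
level z 0.03980730615221173
level rect ((508.28741455078125, -16.738616943359375), (22.56216049194336, 212.65423583984375), 9.111127853393555)
vial [ 5.05730870e-01 -1.23230172e-04  4.00000000e-02] 84
dir 0.15872543 -0.98732275 2.9821932
level mid off-axis along crate 0.010950247060919335 across 0.012007286510209228
bottle [[0.42108443 0.28292015 0.15029173]]
tin [[ 0.6714534  -0.0474412   0.08465804]]
jar [[ 0.49769869 -0.32388722  0.08265092]]
```

The measurements fit the known sizes: the slat tops are at z = 122 mm, the crate is 204 x 473 mm with a 200 mm gap, and the level's top is at 40 mm. The tool can't tilt, so I'll grip the level off-centre and lightly. I'll slide it toward −y and lift it so the −y slat pivots it in the pads.

```bash
python3 -m handwheel '[[[0,0,0,0.915],[0,0,0,0.915],[0,0,0,0.915],[0,0,0,0.915],[0,0,0,0.915],[0,0,0,0.915],[0,0,0,0.915],[0,0,0,0.915],[0,0,0,0.915],[0,0,0,0.915]]]' 50 20
python3 -m handwheel '[[[-1,0.25,0,0],[-1,0.25,0,0],[-1,0.25,0,0],[-1,0.25,0,0],[-1,0.25,0,0],[-1,0.25,0,0],[-1,0.25,0,0],[-1,0.25,0,0],[-1,0.25,0,0],[-1,0.25,0,0],[-1,0.25,0,0],[-1,0.25,0,0],[-1,0.25,0,0],[-1,0.25,0,0],[-1,0.25,0,0],[-1,0.25,0,0],[-1,0.25,0,0],[-1,0.25,0,0],[-1,0.25,0,0],[-1,0.25,0,0]]]'
cat > g.py <<'E'
from h import *
from scipy.spatial.transform import Rotation as R
import sys
def rep(tx=None):
    s=sense(); r=R.from_quat(s['tool_rot']).as_matrix(); c=np.array([.496,-.0131]); e=np.array([-.1877,.9822]); p=np.array(s['tcp_pos'])
    print('t',round(s['t'],2),'tcp',p.round(4),'tooly yaw',np.degrees(np.arctan2(r[1,1],r[0,1])).round(2),'crate x,y',((p[:2]-c)@[e[1],-e[0]]).round(4),((p[:2]-c)@e).round(4),'gap',round(s['finger_gap']*85.4,1),'gf',round(s['gripper_force'],1),'F',np.round(s['force'],1),'T',np.round(s['ft_torque'],2))
    if tx: print('units',((np.array(tx)-p)@r/.025).round(2))
if __name__=='__main__': rep([float(a) for a in sys.argv[1:]])
E
python3 g.py 0.500 0.0345 0.2
```

```text
t: 1.35
tcp_pos: [0.2726, 0.5619, 0.2307]
tool_rot: [0.649, 0.761, -0.001, 0.0]
force: [0.4, 0.3, -0.1]
finger_gap: 0.583
gripper_force: 0.0
t: 3.85
tcp_pos: [0.4762, 0.088, 0.231]
tool_rot: [0.648, 0.762, -0.0, -0.0]
force: [0.1, 0.1, 0.1]
finger_gap: 0.586
gripper_force: 0.0
t 3.85 tcp [0.4762 0.088  0.231 ] tooly yaw 9.21 crate x,y -0.0005 0.103 gap 50.1 gf 0.0 F [0.1 0.1 0.1] T [ 0.05  0.   -0.03]
units [-2.26  0.6   1.24]
```

```bash
python3 -m handwheel '[[[-0.76,0.2,0,0],[-0.75,0.2,0,0],[-0.75,0.2,0,0],[0,0,0.9,0],[0,0,0.9,0],[0,0,0.9,0],[0,0,0.9,0],[0,0,0.9,0],[0,0,0.9,0],[0,0,0.9,0],[0,0,0.6,0],[0,0,0.5,0],[0,0,0,0]]]'
python3 g.py 0.500 0.0345 0.013
python3 -c "
from h import *
im,_=shot('top','top1'); im,_=shot('scene','scene1')
a=cv2.imread('pics/top1.png')[200:350,220:500]; b=cv2.imread('pics/scene1.png')[150:310,170:450]
cv2.imwrite('pics/c1.png',np.vstack([cv2.resize(a,None,fx=2,fy=2),cv2.resize(b,(560,300))]))"
```

```text
t: 5.48
tcp_pos: [0.4998, 0.0354, 0.0456]
tool_rot: [0.648, 0.762, -0.0, -0.001]
force: [-0.5, 0.2, 0.6]
finger_gap: 0.586
gripper_force: 0.0
t 5.47 tcp [0.4998 0.0354 0.0456] tooly yaw 9.22 crate x,y 0.0128 0.0469 gap 50.0 gf 0.0 F [-0.5  0.2  0.6] T [ 0.01  0.02 -0.01]
units [-0.04  0.01  1.31]
```

View pics/c1.png

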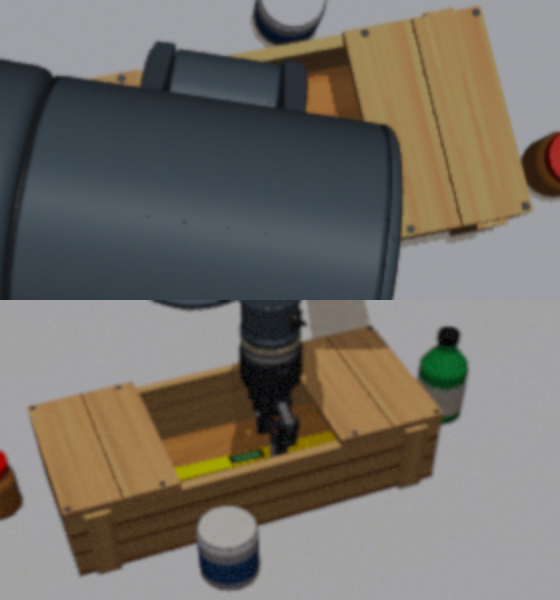

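In the crop the fingers straddle the level just on the +y side of the vial, with no contact. The gripper body is clear of the slats. Next I go down and close at 20 N.

```bash
python3 -m handwheel '[[[0,0,0.5,0],[0,0,0.5,0],[0,0,0.3,0],[0,0,0,0]]]'
python3 -m handwheel '[[[0,0,0,0],[0,0,0,0],[0,0,0,0],[0,0,0,0]]]' 0 25
python3 g.py 0.5 0.0345 0.013
```

```text
t: 6.08
tcp_pos: [0.4995, 0.0354, 0.0129]
tool_rot: [0.648, 0.762, -0.0, -0.001]
force: [-0.4, 0.2, 0.3]
finger_gap: 0.586
gripper_force: 0.0
t: 6.58
tcp_pos: [0.5003, 0.0354, 0.0141]
tool_rot: [0.648, 0.762, 0.0, 0.0]
force: [-1.3, -0.6, 2.1]
finger_gap: 0.254
gripper_force: 25.2
t 6.58 tcp [0.5003 0.0354 0.0141] tooly yaw 9.22 crate x,y 0.0133 0.0468 gap 21.7 gf 25.2 F [-1.3 -0.6  2.1] T [0.01 0.07 0.03]
units [-0.03 -0.02  0.04]
```

```bash
python3 -m handwheel '[[[0,0,-0.2,0],[-0.4,0,0,0],[-0.5,0,0,0],[-0.5,0,0,0],[-0.5,0,0,0],[-0.5,0,0,0],[-0.4,0,0,0],[-0.1,0,0,0],[0,0,0,0]]]'
python3 g.py 0.5 0.0345 0.013
python3 -c "
from h import *
im,_=shot('scene','scene2')
b=cv2.imread('pics/scene2.png')[150:310,170:450]
cv2.imwrite('pics/c2.png',cv2.resize(b,(560,320)))"
```

```text
t: 7.7
tcp_pos: [0.5116, -0.0362, 0.0188]
tool_rot: [0.648, 0.762, -0.0, -0.0]
force: [-1.0, 0.5, -2.6]
finger_gap: 0.252
gripper_force: 24.8
t 7.7 tcp [ 0.5116 -0.0362  0.0188] tooly yaw 9.2 crate x,y 0.011 -0.0256 gap 21.5 gf 24.8 F [-1.   0.5 -2.6] T [ 0.1   0.03 -0.04]
units [ 2.87 -0.01  0.23]
```

View pics/c2.png

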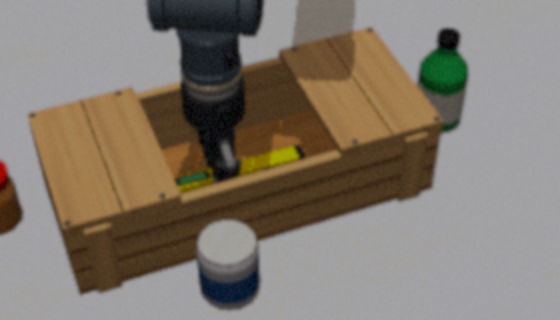

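```bash
python3 -c "
from h import *
p=plane('scene',[[321.5,226]],.045)[0,:2]; print((p-[.496,-.0131])@[-.1877,.9822])"
python3 -m handwheel '[[[-0.1,0,0,0],[-0.1,0,-0.3,0],[0,0,-0.4,0],[0,0,-0.5,0],[0,0,-0.5,0],[0,0,-0.4,0],[0,0,-0.1,0],[0,0,0,0]]]'
python3 g.py 0.5 0.0345 0.013
```

```text
0.08837051856053367
t: 8.75
tcp_pos: [0.5125, -0.0411, 0.074]
tool_rot: [0.648, 0.762, 0.0, 0.0]
force: [-0.4, 0.5, -2.7]
finger_gap: 0.254
gripper_force: 24.8
t 8.75 tcp [ 0.5125 -0.0411  0.074 ] tooly yaw 9.21 crate x,y 0.011 -0.0306 gap 21.7 gf 24.8 F [-0.4  0.5 -2.7] T [ 0.06  0.06 -0.05]
units [ 3.07 -0.01  2.44]
```

```bash
python3 -m handwheel '[[[0,0,-0.2,0],[0,0,-0.2,0],[0,0,-0.15,0],[0,0,-0.15,0],[0,0,0,0]]]'
python3 g.py 0.5 0.0345 0.013
```

```text
t: 9.38
tcp_pos: [0.5123, -0.0409, 0.0915]
tool_rot: [0.648, 0.762, -0.0, -0.0]
force: [0.5, 1.1, -3.8]
finger_gap: 0.248
gripper_force: 25.6
t 9.38 tcp [ 0.5123 -0.0409  0.0915] tooly yaw 9.21 crate x,y 0.0108 -0.0304 gap 21.1 gf 25.6 F [ 0.5  1.1 -3.8] T [0.27 0.06 0.  ]
units [ 3.06 -0.    3.14]
```

```bash
python3 -m handwheel '[[[0,0,-0.2,0],[0,0,-0.2,0],[0,0,-0.2,0],[0,0,-0.2,0],[0,0,-0.2,0],[0,0,0,0]]]'
python3 g.py 0.5 0.0345 0.013
python3 -c "
from h import *
im,_=shot('scene','scene3')
b=cv2.imread('pics/scene3.png')[130:290,170:450]
cv2.imwrite('pics/c3.png',cv2.resize(b,(700,400)))"
```

```text
t: 10.12
tcp_pos: [0.5125, -0.041, 0.1169]
tool_rot: [0.648, 0.762, 0.0, 0.0]
force: [-0.6, 1.1, -2.8]
finger_gap: 0.254
gripper_force: 25.3
t 10.12 tcp [ 0.5125 -0.041   0.1169] tooly yaw 9.21 crate x,y 0.011 -0.0305 gap 21.7 gf 25.3 F [-0.6  1.1 -2.8] T [ 0.19  0.08 -0.02]
units [ 3.06 -0.01  4.15]
```

View pics/c3.png

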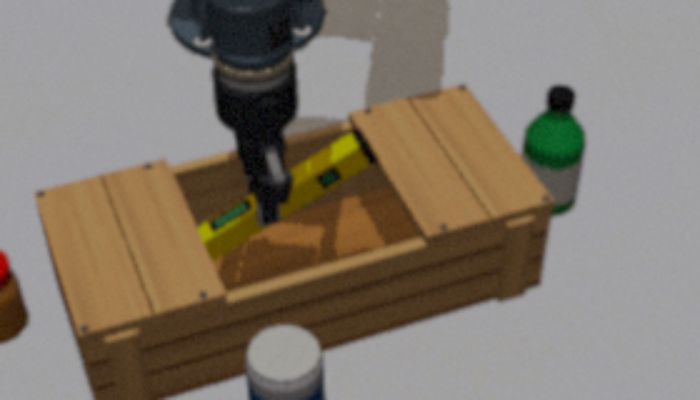

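The level now stands tilted about 25°. Its black-capped +y end is at (368,148), raised above the slat, and the other end is still under the −y slat. I'll draw it out toward +y on a slope shallower than its tilt.

```bash
python3 -m handwheel '[[[0.3,0,0,0],[0.5,0,-0.1,0],[0.5,0,-0.15,0],[0.5,0,-0.15,0],[0.5,0,-0.15,0],[0.5,0,-0.15,0],[0.5,0,-0.15,0],[0.5,0,-0.15,0],[0.5,0,-0.15,0],[0.5,0,-0.15,0],[0.2,0,0,0],[0,0,0,0]]]'
python3 g.py 0.5 0.0345 0.013
python3 -c "
from h import *
im,_=shot('scene','scene4')
b=cv2.imread('pics/scene4.png')[110:290,170:450]
cv2.imwrite('pics/c4.png',cv2.resize(b,(700,450)))"
```

```text
t: 11.68
tcp_pos: [0.4924, 0.0826, 0.1488]
tool_rot: [0.648, 0.762, -0.0, 0.0]
force: [0.5, 0.4, -2.8]
finger_gap: 0.251
gripper_force: 25.4
t 11.68 tcp [0.4924 0.0826 0.1488] tooly yaw 9.26 crate x,y 0.0144 0.0947 gap 21.5 gf 25.4 F [ 0.5  0.4 -2.8] T [ 0.01  0.01 -0.05]
units [-1.95 -0.01  5.43]
```

View pics/c4.png

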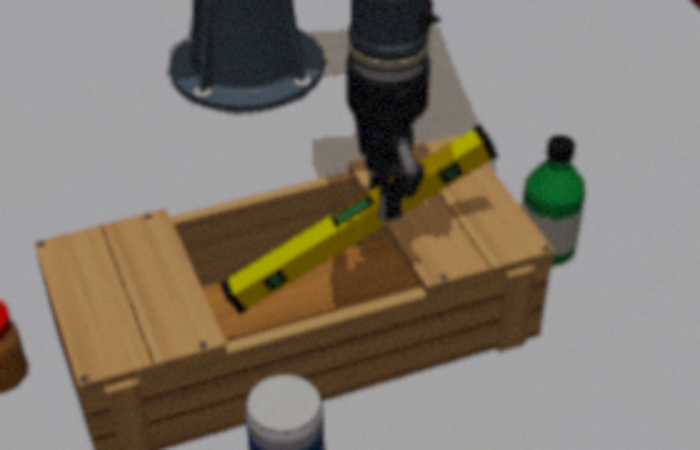

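Force equals the level's weight, so nothing is touching. The far end, at (237,293), is inside the gap and clear of the −y slat. I'll raise it, carry it back toward −y, and set the low end on the −y slat top to turn it level.

```bash
python3 -m handwheel '[[[0,0,-0.3,0],[0,0,-0.5,0],[0,0,-0.6,0],[0,0,-0.6,0],[0,0,-0.6,0],[0,0,-0.5,0],[0,0,-0.2,0],[-0.3,0,0,0],[-0.5,0,0,0],[-0.6,0,0,0],[-0.6,0,0,0],[-0.6,0,0,0],[-0.6,0,0,0],[-0.4,0,0,0],[-0.2,0,0,0],[0,0,0,0]]]'
python3 g.py 0.5 0.0345 0.125
python3 -c "
from h import *
im,_=shot('scene','scene5')
b=cv2.imread('pics/scene5.png')[110:290,170:450]
cv2.imwrite('pics/c5.png',cv2.resize(b,(700,450)))"
```

```text
t: 13.72
tcp_pos: [0.5077, -0.0117, 0.2313]
tool_rot: [0.648, 0.761, 0.0, -0.0]
force: [-0.9, 0.3, -2.7]
finger_gap: 0.253
gripper_force: 25.4
t 13.72 tcp [ 0.5077 -0.0117  0.2313] tooly yaw 9.19 crate x,y 0.0118 -0.0008 gap 21.6 gf 25.4 F [-0.9  0.3 -2.7] T [ 0.06 -0.04 -0.03]
units [ 1.87 -0.01  4.25]
```

View pics/c5.png

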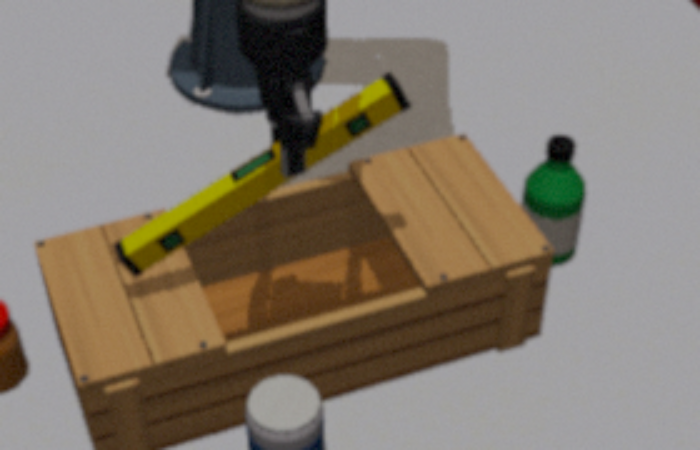

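The level is fully out and tilted, with its low end at (130,250) above the −y slat top. I'll lower it slowly and watch the force.

```bash
python3 -m handwheel '[[[0,0,0.3,0],[0,0,0.4,0],[0,0,0.3,0],[0,0,0.3,0],[0,0,0.3,0],[0,0,0.3,0],[0,0,0.3,0],[0,0,0.2,0],[0,0,0,0]]]'
python3 g.py 0.5 0.0345 0.125
python3 -m handwheel '[[[0,0,0.2,0],[0,0,0.2,0],[0,0,0.2,0],[0,0,0.2,0],[0,0,0.2,0],[0,0,0.2,0],[0,0,0.2,0],[0,0,0.2,0],[0,0,0,0]]]'
python3 g.py 0.5 0.0345 0.125
```

```text
t: 14.9
tcp_pos: [0.5077, -0.0117, 0.1708]
tool_rot: [0.648, 0.762, -0.0, -0.0]
force: [0.9, -0.1, -1.2]
finger_gap: 0.251
gripper_force: 24.9
t 14.9 tcp [ 0.5077 -0.0117  0.1708] tooly yaw 9.22 crate x,y 0.0117 -0.0008 gap 21.4 gf 24.9 F [ 0.9 -0.1 -1.2] T [-0.01 -0.03  0.04]
units [ 1.87 -0.01  1.83]
t: 16.02
tcp_pos: [0.5076, -0.0116, 0.1309]
tool_rot: [0.648, 0.762, -0.0, -0.0]
force: [0.4, 0.3, -1.2]
finger_gap: 0.253
gripper_force: 24.6
t 16.02 tcp [ 0.5076 -0.0116  0.1309] tooly yaw 9.22 crate x,y 0.0117 -0.0007 gap 21.6 gf 24.6 F [ 0.4  0.3 -1.2] T [-0.01 -0.05  0.03]
units [ 1.87 -0.    0.23]
```

It is nearly flat. I'll settle it slightly, grip harder, lift it about 75 mm and shift its middle over the gap's centre.

```bash
python3 -m handwheel '[[[0,0,0.1,0],[0,0,0,0]]]'
python3 -m handwheel '[[[0,0,0,0],[0,0,0,0],[0,0,0,0],[0,0,-0.2,0],[0,0,-0.3,0],[0,0,-0.4,0],[0,0,-0.5,0],[0,0,-0.5,0],[0,0,-0.5,0],[0,0,-0.4,0],[0,0,-0.2,0],[0.3,0,0,0],[0.4,-0.2,0,0],[0.4,-0.2,0,0],[0.2,-0.1,0,0],[0.1,0,0,0],[0,0,0,0],[0,0,0,0],[0,0,0,0]]]' 0 80
python3 g.py 0.5 0.0345 0.125
python3 -c "
from h import *
im,_=shot('scene','scene6'); im,d=shot('top','top6')
b=cv2.imread('pics/scene6.png')[110:290,170:450]
cv2.imwrite('pics/c6.png',cv2.resize(b,(700,450)))
hsv=cv2.cvtColor(im,cv2.COLOR_RGB2HSV); y=cv2.inRange(hsv,(22,150,90),(36,255,255)); ys,xs=np.nonzero(y); P=pts('top',np.c_[xs,ys],d)
t=(P[:,:2]-[.496,-.0131])@[-.1877,.9822]; ok=abs(P[:,2]-.23)<.05
for lo in np.arange(-.2,.2,.04):
  m=ok&(t>lo)&(t<=lo+.04)
  if m.sum()>5: print(round(lo,2),m.sum(),np.median(P[m,2]).round(4),t[m].min().round(3),t[m].max().round(3))
"
```

```text
t: 16.27
tcp_pos: [0.5077, -0.0115, 0.1288]
tool_rot: [0.648, 0.762, -0.0, 0.0]
force: [0.7, 0.4, -1.3]
finger_gap: 0.252
gripper_force: 24.7
t: 18.65
tcp_pos: [0.49, 0.0208, 0.2038]
tool_rot: [0.648, 0.762, 0.0, 0.0]
force: [-0.8, -0.4, -2.8]
finger_gap: 0.239
gripper_force: 82.2
t 18.65 tcp [0.49   0.0208 0.2038] tooly yaw 9.19 crate x,y 0.0005 0.0344 gap 20.4 gf 82.2 F [-0.8 -0.4 -2.8] T [ 0.08  0.05 -0.02]
units [0.48 0.48 3.15]
-0.16 148 0.2258 -0.141 -0.12
-0.12 291 0.2262 -0.12 -0.08
-0.08 65 0.2266 -0.08 -0.07
0.04 119 0.2277 0.06 0.08
0.08 62 0.2286 0.08 0.091
0.12 104 0.2288 0.122 0.139
```

View pics/c6.png

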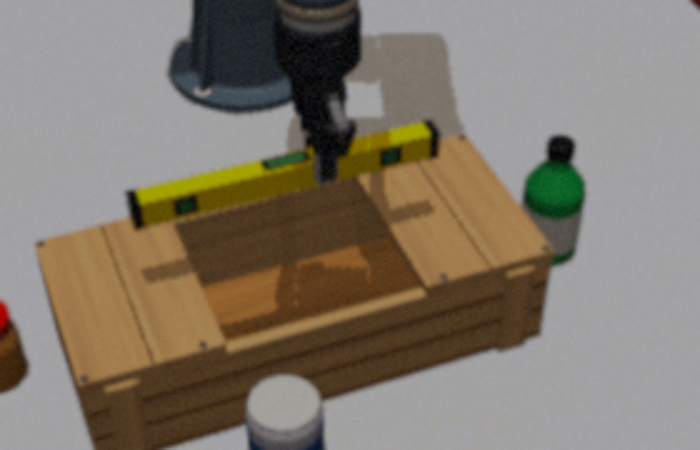

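The level is held flat, with its ends at (135,207) and (433,138) in the crop. Its top is at 226–229 mm, so its axis is about 212 mm up, tilt is under 1°, and it is centred on the gap.

```bash
python3 -c "
from station import sign_off; print(sign_off())"
```

```text
the job is handed in; nothing more can be done
None
```

The spirit level is out of the crate and the job is handed in at about 19 s of the 38 s, with no verdict returned: it was held at about 80 N, within 1° of level, centred over the gap about 75 mm above the slat tops, and the bottle, tin and jar were not touched.

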